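# Hold the handle scale against the bolster for clamping

## Task

The bench lamp hangs over the knife in the knife vise: first swing its arm aside until the shade is well clear, at least 20 cm from the bolster. Then lay the larger handle scale flat on the knife's bare tang, square end to the brass bolster and centred so that it covers the tang, and press it flush against the bolster with a steady push of about 10 N (5 to 16 N), so that I can put the clamps on. Keep that push for at least 3 seconds and finish while still holding it there, without letting go, and leave the other things on the bench where they are.

Things in the scene. Friction and masses are not known exactly. Their poses are not given: they have to be found in the camera images.
- knife_vise: Knife vise holding an unfinished knife flat. Origin on the bench under the middle of its 120 x 120 mm foot. +y runs along the knife to the blade tip, -y to the butt of the tang, z up. The blade is held between an aluminium bed and a clamp plate with two black knobs, their studs up to 132 mm high. Bolster and bare tang stick out towards -y in free air. Vise and knife do not move.
- tang (a point): Middle of the upper face of the knife's bare steel tang, 89.5 mm above the bench, 59 mm from the bolster; axes as knife_vise. The tang is 28 mm wide, 4.5 mm thick and 118 mm long with a round butt and three bolt holes along its middle; nothing is under it but the bench.
- bolster: Brass cross-piece of the knife between blade and tang: 30 mm wide (x), 14 mm along the knife (y), standing 10 mm above the tang's upper face. Origin: middle of its rear face, at the height of the tang's upper face. The rear face looks along the tang (-y) and is the stop for the scale. Axes as knife_vise. Rigid, fixed.
- shoulder (a point): Where the upper face of the tang meets the rear face of the bolster, at the knife's mid-width (the bolster's origin). y points into the bolster, towards the blade; x across the knife; z up.
- scale: The larger handle scale: flat dark slab of micarta, 124 mm long (y), 36 mm wide (x), 12 mm thick (z), 55 to 100 g, no holes. The +y end is cut square, the -y end is a half circle of 18 mm radius; the long sides are parallel. Origin: middle of its underside. It starts flat on the bench, its +y end turned within 0.8 rad of world +y.
- scale_front (a point): Middle of the lower edge of the scale's square end, 62 mm from the scale's origin along its +y; axes as the scale.
- lamp_arm (a joint): Swing of the lamp arm about its upright post, rad. At 0 the arm points from the post straight to -x, towards the robot; it grows as the arm swings to the robot's left (+y). Stops at -1.3 and +1.3. Friction hinge, about 0.3 N m: it stays where it is left, and 1 to 2 N at the shade moves it. Swung to the left it always gets clear, to the right not always. It starts between -0.45 and -0.2.
- lamp_shade (a point): Middle of the lamp's round flat head, a level drum of 50 mm radius whose underside is 205 mm and top 235 mm above the bench, 250 mm from the post's axis, hung under the end of the arm by a stub. The arm is a 12 x 12 mm bar, its middle 251 mm above the bench; nothing of the lamp is higher than 268 mm.
- lamp_pivot (a point): Point on the axis of the lamp's post, at the height of the middle of the shade (220 mm). The post is 18 mm thick on a round 140 mm foot on the bench and does not move.
- small_scale: A smaller handle scale of the same micarta and the same outline, 80 x 26 x 8 mm: for another knife, not for this job. Lies near the larger one; they and the wooden block may lie in each other's places.
- handle_block: Dark wooden handle block, plain, 115 x 40 mm and 28 mm high. Not for this job.
- clamp_a: C-clamp lying on its side, about 115 x 60 mm, 20 mm high. To be left alone.
- clamp_b: Second C-clamp, the same. To be left alone.
- hammer: Hammer lying on the bench. To be left alone.
- file: Flat file with a wooden handle, 330 mm long. To be left alone.
- pin_tin: Open tin, 72 mm across and 85 mm high, with metal pin rods standing in it up to 170 mm. To be left alone.
Things that resemble listed ones, but are neither listed nor needed, are in the scene too. What is shaped like the scale but blue, green or turquoise is not meant.

How it is judged:
By the outcome, as a careful person would: the job done as asked, in the order asked, and still so for the second after the job is handed in, while the arm keeps its last pose, push and grip.
It also fails if it takes over 72 s, if anything falls off the work surface, if the arm or the gripper's body presses on something with over 40 N, if the wrist force passes 120 N, or if a joint passes its speed limit or range.

## Robot

A 6-joint arm with a two-finger parallel gripper is mounted at the origin on the work surface. World frame = base frame: x ahead of the robot, y to its left, z up, the work surface at z = 0. Lengths are in mm, angles in rad, forces in N, time in s.
With the tool pointing down it reaches from about 350 to 875 mm from the base axis. Payload 4.2 kg.
Tool frame: the origin (TCP) lies on the mounting face of the last link; the fingertips stand 173 mm ahead of it and the grasp point (between the pads) lies 155 mm ahead of it; z points along the fingers, y is the line along which they close (so a half turn about z gives the same grasp; the last joint's range is limited). The gripper opens to 85 mm and grips with 20 to 120 N. Pads are 22 mm wide; open, the fingers measure 114 mm over their backs; the gripper's body (76 mm by 85 mm) begins 54 mm behind the grasp point. The pads swing forward as they close: fully open they stand 13 mm farther back than shut.
Start: joints at [1.452, 0.385, 0.008, 0, -1.194, -0.259], TCP at [230.515, 580.916, 404.712] pointing down, gripper open.
Joint ranges: [-3.14, 3.14], [-1.21, 2.06], [-1.07, 1.41], [-3.16, 2.05], [-2.99, -0.16], [-3.1, 3.1]. Speed limits (rad/s): [2.79, 2.79, 3.14, 3.14, 3.14, 3.14].

## Interface

Orientations are given as a unit quaternion [x, y, z, w].
In Python, from bench import arm gives the robot as it stands. The module is installed in compiled form; this text tells all that it offers.
- The arm moves only by the tool move_arm, never from a script. Its arguments are lists of equal length, an entry for each row: "fingers": the finger opening in mm, from 0 to 85.4; "travel": the shift along the tool's x, y, z in mm, a list of three; "dr": the turn, a rotation vector about the tool's x, y, z in rad, a list of three. A call has 1 to 10 rows; each row is the pose to reach, as a shift and turn from the pose commanded when the call began, along the tool's axes at that moment; what a row does not reach only later rows make up. A row lasts 1/10 s, in which the tool goes at most 50 mm and 8.59 degrees, less where a joint would pass 70% of its speed; a pose out of reach is approached as far as the arm can. A call with a gripper value outside its range is refused whole. The fingers move at their own pace and stop on an object; the grip force is fixed at half the most. Time passes only in rows, so rows that repeat a pose let the fingers close. It gives the time, the measured TCP pose, the force, the opening and the grip force at its end, in the units of the state.
- arm.read_state(): the state, without advancing time (a new reading comes with each control period).
- arm.get_image(name): name is "side" or "top" or "wrist"; returns the picture (420x560x3 uint8, red, green, blue); there is no depth.
- arm.camera_model(name): a dict with "intrinsics" (3x3 intrinsics, pixels), "pose" (4x4, takes a point from camera to world coordinates). Camera axes: x right, y up, looking along -z (the intrinsics and any distortion apply to the point x, -y, -z); pixel columns grow to the right and rows downward; lengths in mm; the calibration is good to about 2 mm. A picture is of the moment at which its call begins: read the wrist's pose just before it. camera_model takes no time and is no camera call; for the wrist camera it gives the pose at the moment of the call.
- arm.job_done(): hands the job in; it is judged then, once.
The state is a dict: "clock": time; "joints": joint angles; "joint_vel": joint speeds; "joint_efforts": joint torques, N m; "position": TCP position; "ee_rot": TCP orientation; "contact_force": force on the tool from outside, world axes, zero at the start; "wrist_torque": the same for the moment, N m; "gripper_width": finger opening in mm; "grasp_force": force on a finger pad.
Only numpy, scipy, OpenCV 4.12 (cv2) and the standard library are available. Lean on these libraries where they do the work, as an engineer would, in place of code of your own. Each camera call takes 0.05 s, during which the arm holds its last target. There are 200 camera calls.

## Working session

There is one attempt and no reset: what is moved stays moved. The work goes in short steps, Python scripts to look and compute and a tool call to move; the robot and the scene stay as the last step left them, time stands still between calls to the robot, and variables do not carry over. Pictures are saved under pics/ and viewed, at most 10 in all, crops included, and the job is handed in when it is done.

Besides the shell and the picture viewer there is one more tool, called after "Emit:" as name(argument=value, ...) on one line, values as JSON. move_arm: Moves the arm, as the interface text tells. Its arguments: {"type":"object","properties":{"fingers":{"type":"array","items":{"type":"number"}},"travel":{"type":"array","items":{"type":"array","items":{"type":"number"}}},"dr":{"type":"array","items":{"type":"array","items":{"type":"number"}}}},"required":["fingers","travel","dr"]}

```bash
mkdir -p pics; python3 - <<'E'
from bench import arm
import cv2,numpy as np
s=arm.read_state();print(s['clock'],s['position'],s['ee_rot'],s['contact_force'],s['gripper_width'])
for n in ['top','side']:
    im=arm.get_image(n);cv2.imwrite(f'pics/{n}0.png',im[...,::-1])
    m=arm.camera_model(n);print({k:(np.round(v,4).tolist() if not isinstance(v,dict) else v) for k,v in m.items()})
m=arm.camera_model('wrist');print(m)
E
```

```text
0.0 [230.4176496  580.74616519 403.60870412] [ 9.82196669e-01 -1.87852300e-01 -1.55863622e-04  1.09151953e-03] [-0.20862946  0.45805451 -0.01696138] 85.25092390568594
{'intrinsics': [[431.6576, 0.0, 276.0057], [0.0, 431.6576, 211.4063], [0.0, 0.0, 1.0]], 'pose': [[0.0175, 0.9981, -0.0583, 455.312], [-0.9995, 0.019, 0.0247, -8.3272], [0.0258, 0.0578, 0.998, 1577.7403], [0.0, 0.0, 0.0, 1.0]]}
{'intrinsics': [[386.6117, 0.0, 279.1441], [0.0, 386.6117, 204.3602], [0.0, 0.0, 1.0]], 'pose': [[0.9573, 0.1879, -0.2198, 326.0239], [-0.289, 0.5942, -0.7506, -772.6759], [-0.0104, 0.7821, 0.6231, 797.2751], [0.0, 0.0, 0.0, 1.0]]}
{'intrinsics': array([[354.10035251,   0.        , 276.23477093],
       [  0.        , 354.10035251, 211.34658091],
       [  0.        ,   0.        ,   1.        ]]), 'pose': array([[-3.68437887e-01,  8.94715551e-01,  2.52463078e-01,
         2.93134637e+02],
       [-9.29649260e-01, -3.55292648e-01, -9.75673447e-02,
         5.56747459e+02],
       [ 2.40325479e-03, -2.70649620e-01,  9.62674923e-01,
         3.72097890e+02],
       [ 0.00000000e+00,  0.00000000e+00,  0.00000000e+00,
         1.00000000e+00]])}
```

View pics/top0.png

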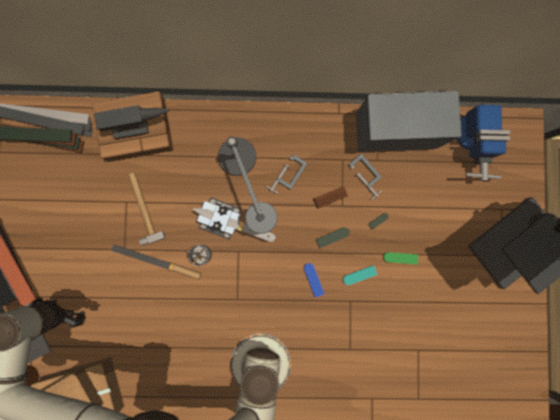

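View pics/side0.png

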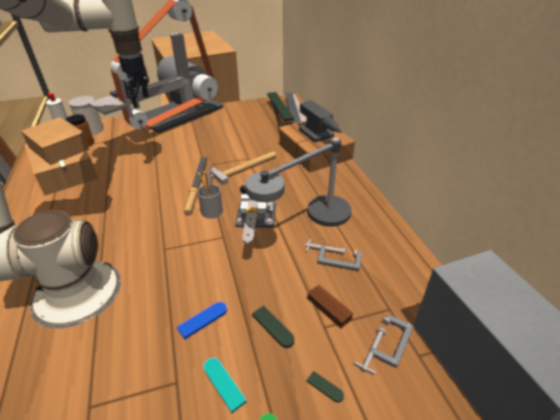

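Top view: the candidates for the larger scale are a dark slab at (333,237), a smaller dark slab at (378,220) and a brown block at (331,197). Blue (314,280), turquoise (360,275) and green (402,258) are excluded by colour. I choose (333,237), the larger dark slab. The lamp shade is at (261,217) with its post at (232,142), the vise at (218,218), and the tang points right to about (270,237). The side view agrees: large slab (272,326), small slab (325,387), block (330,305).

```bash
cat > h.py <<'E'
import numpy as np,cv2
from bench import arm
def ray(m,p):
    K=np.array(m['intrinsics']);T=np.array(m['pose'])
    d=np.linalg.solve(K,[p[0],p[1],1.]);d=T[:3,:3]@(d*[1,-1,-1]);return T[:3,3],d/np.linalg.norm(d)
def onz(m,p,z):
    o,d=ray(m,p);return o+d*(z-o[2])/d[2]
def tri(*mp):
    A=np.zeros((3,3));b=np.zeros(3);R=[]
    for m,p in mp:
        o,d=ray(m,p);P=np.eye(3)-np.outer(d,d);A+=P;b+=P@o;R.append((P,o))
    x=np.linalg.solve(A,b);return x,[round(float(np.linalg.norm(P@(x-o))),1) for P,o in R]
def proj(m,X):
    K=np.array(m['intrinsics']);T=np.array(m['pose'])
    c=T[:3,:3].T@(np.array(X,float)-T[:3,3]);c=K@(c*[1,-1,-1]);return c[:2]/c[2]
E
python3 - <<'E'
from h import *
t=arm.camera_model('top');s=arm.camera_model('side')
np.set_printoptions(precision=1,suppress=True)
for n,a,b in [('large',(333,237),(272,326)),('small',(378,220),(325,387)),('block',(331,197),(330,303)),('shade',(261,217),(266,185)),('posttop',(232,142),(336,147)),('butt',(271,238),(248,238)),('tin',(199,255),(210,200))]:
    print(n,*tri((t,a),(s,b)))
print('shade z235',onz(t,(261,217),235),'post foot',onz(t,(238,157),5))
im=cv2.imread('pics/top0.png');cv2.imwrite('pics/crop1.png',cv2.resize(im[130:300,180:420],None,fx=3.3,fy=3.3,interpolation=cv2.INTER_CUBIC))
E
```

```text
large [ 456.7 -256.3    8.5] [0.8, 0.8]
small [ 522.6 -423.3    0.1] [0.3, 0.3]
block [ 603.8 -245.9   24. ] [1.7, 1.7]
shade [517.6   4.5 223.5] [1.8, 1.8]
posttop [749.6  99.3 240.4] [1.7, 1.7]
butt [453.  -30.1  88. ] [2.9, 2.9]
tin [387.1 222.1  44.4] [1.3, 1.3]
shade z235 [515.4   4.8 235. ] post foot [744.4  95.7   5. ]
```

View pics/crop1.png

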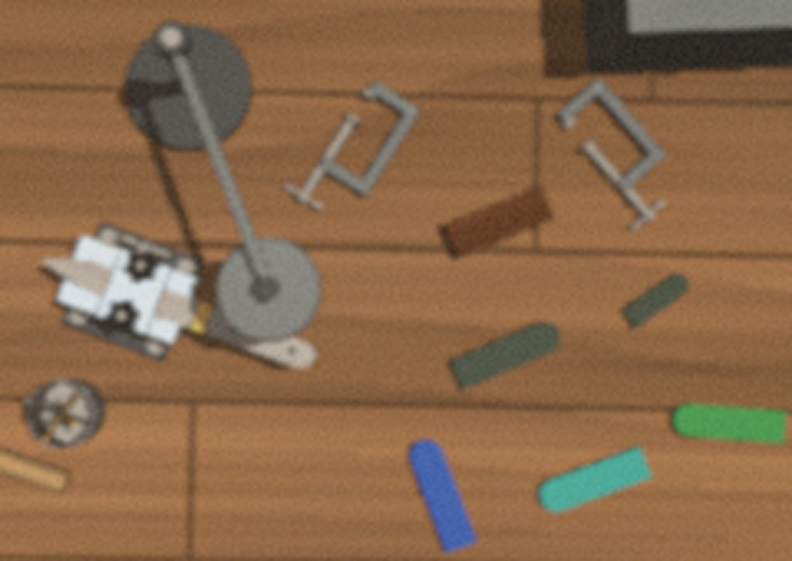

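Emit:
move_arm(fingers=[0,0,0,0,0,0,0,0,0,0], travel=[[15,14,-40],[40,37,-80],[74,68,-80],[108,99,-80],[142,131,-80],[176,162,-80],[210,194,-80],[244,225,-80],[278,257,-80],[312,288,-80]], dr=[[0,0,0.12],[0,0,0.24],[0,0,0.36],[0,0,0.48],[0,0,0.6],[0,0,0.72],[0,0,0.84],[0,0,0.96],[0,0,1.08],[0,0,1.19]])

```text
clock: 1.1
position: [414.4, 196.2, 484.6]
ee_rot: [-0.707, 0.708, 0.0, -0.0]
contact_force: [0.9, 0.5, 0.1]
gripper_width: -0.1
grasp_force: 0.0
```

Emit:
move_arm(fingers=[0,0,0,0,0,0,0,0,0,0], travel=[[40,-20,0],[80,-40,0],[120,-60,0],[160,-80,0],[200,-100,0],[240,-120,0],[275,-140,0],[275,-140,35],[275,-140,70],[275,-140,98]], dr=[[0,0,0],[0,0,0],[0,0,0],[0,0,0],[0,0,0],[0,0,0],[0,0,0],[0,0,0],[0,0,0],[0,0,0]])

```text
clock: 2.1
position: [554.6, -77.1, 384.1]
ee_rot: [0.708, -0.707, -0.001, 0.001]
contact_force: [-0.3, -0.1, -0.1]
gripper_width: -0.1
grasp_force: 0.0
```

```bash
python3 - <<'E'
import numpy as np
# finger waypoints around pivot, relative to (554,-77)
for a in np.arange(-.7,1.0,.07):
    x=748-258*np.cos(a);y=98+258*np.sin(a);print(round(a,2),round(x),round(y),'travel',round(-(y+77)),round(-(x-554)))
E
```

```text
-0.7 551 -68 travel -9 3
-0.63 540 -54 travel -23 14
-0.56 529 -39 travel -38 25
-0.49 520 -23 travel -54 34
-0.42 512 -7 travel -70 42
-0.35 506 10 travel -87 48
-0.28 500 27 travel -104 54
-0.21 496 44 travel -121 58
-0.14 493 62 travel -139 61
-0.07 491 80 travel -157 63
0.0 490 98 travel -175 64
0.07 491 116 travel -193 63
0.14 493 134 travel -211 61
0.21 496 152 travel -229 58
0.28 500 169 travel -246 54
0.35 506 186 travel -263 48
0.42 512 203 travel -280 42
0.49 520 219 travel -296 34
0.56 529 235 travel -312 25
0.63 540 250 travel -327 14
0.7 551 264 travel -341 3
0.77 563 278 travel -355 -9
0.84 576 290 travel -367 -22
0.91 590 302 travel -379 -36
0.98 604 312 travel -389 -50
```

Emit:
move_arm(fingers=[0,0,0,0,0,0,0,0,0,0], travel=[[-9,3,0],[-23,14,0],[-38,25,0],[-54,34,0],[-70,42,0],[-87,48,0],[-104,54,0],[-121,58,0],[-139,61,0],[-157,63,0]], dr=[[0,0,0],[0,0,0],[0,0,0],[0,0,0],[0,0,0],[0,0,0],[0,0,0],[0,0,0],[0,0,0],[0,0,0]])

```text
clock: 3.1
position: [490.9, 81.9, 389.7]
ee_rot: [0.709, -0.705, 0.001, -0.002]
contact_force: [0.9, -1.6, 0.3]
gripper_width: -0.2
grasp_force: 0.7
```

Emit:
move_arm(fingers=[0,0,0,0,0,0,0,0,0,0], travel=[[-18,1,0],[-36,0,0],[-54,-2,0],[-72,-5,0],[-89,-9,0],[-106,-15,0],[-123,-21,0],[-139,-29,0],[-155,-38,0],[-170,-49,0]], dr=[[0,0,0],[0,0,0],[0,0,0],[0,0,0],[0,0,0],[0,0,0],[0,0,0],[0,0,0],[0,0,0],[0,0,0]])

```text
clock: 4.1
position: [540.7, 251.8, 386.2]
ee_rot: [0.708, -0.706, -0.0, 0.001]
contact_force: [-0.4, -2.1, 0.2]
gripper_width: -0.2
grasp_force: 0.7
```

Emit:
move_arm(fingers=[0,0,0,0,0,0,0,0,0,0], travel=[[-14,-11,0],[-28,-23,0],[-40,-36,0],[-52,-50,0],[-62,-64,0],[-62,-64,0],[-25,-60,0],[10,-40,-5],[50,-15,-15],[90,0,-35]], dr=[[0,0,0],[0,0,0],[0,0,0],[0,0,0],[0,0,0],[0,0,0],[0,0,0],[0,0,0],[0,0,0],[0,0,0]])

```text
clock: 5.1
position: [538.6, 159.4, 420.1]
ee_rot: [0.708, -0.706, -0.001, 0.002]
contact_force: [1.7, 0.6, 1.4]
gripper_width: -0.0
grasp_force: 0.0
```

```bash
python3 - <<'E'
from h import *
s=arm.read_state();print(s['clock'],s['position'],s['contact_force'])
im=arm.get_image('top');cv2.imwrite('pics/top1.png',im[...,::-1])
t=arm.camera_model('top')
for b in [(241.5,229)]: print(onz(t,b,95))
E
```

```text
5.1 [538.61588226 159.40858279 420.10384753] [1.65001751 0.57100812 1.40010486]
[479.23514742  72.12388654  95.        ]
```

View pics/top1.png

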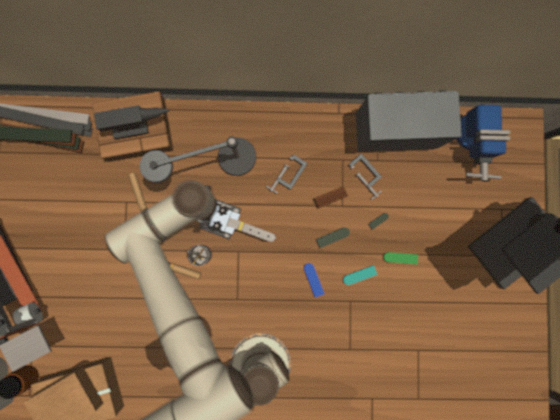

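Lamp is clear: the shade is now at (156,166) and its post at (232,142). The full bolster and tang are visible at (240,228) to (272,238). Next are wrist views over the tang and the scale.

Emit:
move_arm(fingers=[60,60,60,60,60], travel=[[35,20,10],[70,45,25],[110,70,40],[110,70,40],[110,70,40]], dr=[[0,0,0],[0,0,0],[0,0,0],[0,0,0],[0,0,0]])

```text
clock: 5.65
position: [470.3, 49.7, 382.0]
ee_rot: [0.708, -0.706, 0.0, -0.0]
contact_force: [1.1, -0.6, -0.2]
gripper_width: 60.3
grasp_force: 0.0
```

```bash
cat > cap.py <<'E'
from h import *;import sys,pickle
n=sys.argv[1];s=arm.read_state();m=arm.camera_model('wrist');im=arm.get_image('wrist')[...,::-1]
cv2.imwrite(f'pics/w{n}.png',im);pickle.dump(m,open(f'pics/w{n}.pkl','wb'));print(s['clock'],s['position'],s['ee_rot'],m['pose'][:3,3])
E
python3 cap.py a
```

```text
5.65 [470.30622995  49.74903162 381.97094567] [ 7.07731338e-01 -7.06481488e-01  2.00030663e-04 -4.70379991e-04] [469.4088557  -17.48944756 350.29357861]
```

Emit:
move_arm(fingers=[60,60,60,60,60], travel=[[35,0,0],[70,0,0],[110,0,0],[110,0,0],[110,0,0]], dr=[[0,0,0],[0,0,0],[0,0,0],[0,0,0],[0,0,0]])

```text
clock: 6.2
position: [472.1, -59.5, 382.0]
ee_rot: [0.708, -0.706, 0.0, -0.001]
contact_force: [-0.3, -0.3, 0.3]
gripper_width: 60.1
grasp_force: 0.0
```

```bash
python3 cap.py b
```

```text
6.2 [472.11345731 -59.54307807 382.01574005] [ 7.07824530e-01 -7.06387957e-01  3.51899924e-04 -6.04053235e-04] [ 471.24408519 -126.78822643  350.35025094]
```

Emit:
move_arm(fingers=[60,60,60,60,60,60,60], travel=[[40,0,10],[80,5,20],[120,10,40],[145,10,60],[145,10,60],[145,10,60],[145,10,60]], dr=[[0,0,0],[0,0,0],[0,0,0],[0,0,0],[0,0,0],[0,0,0],[0,0,0]])

```text
clock: 6.95
position: [462.4, -203.5, 322.6]
ee_rot: [0.709, -0.705, 0.001, -0.001]
contact_force: [-0.4, -0.7, 0.6]
gripper_width: 60.3
grasp_force: 0.0
```

```bash
python3 cap.py c
```

```text
6.95 [ 462.44904119 -203.52088283  322.57781166] [ 7.08973159e-01 -7.05234784e-01  8.04185832e-04 -5.58856555e-04] [ 461.81530504 -270.77701332  290.94398338]
```

Emit:
move_arm(fingers=[60,60,60,60,60], travel=[[30,0,0],[60,0,0],[90,0,0],[90,0,0],[90,0,0]], dr=[[0,0,0],[0,0,0],[0,0,0],[0,0,0],[0,0,0]])

```text
clock: 7.5
position: [462.0, -294.2, 322.2]
ee_rot: [0.708, -0.706, 0.0, -0.0]
contact_force: [0.0, 0.3, 0.2]
gripper_width: 60.3
grasp_force: 0.0
```

```bash
python3 cap.py d; python3 - <<'E'
import cv2,numpy as np
r=lambda n:cv2.resize(cv2.imread(f'pics/w{n}.png'),(400,300),interpolation=cv2.INTER_AREA)
cv2.imwrite('pics/m1.png',np.vstack([np.hstack([r('a'),r('b')]),np.hstack([r('c'),r('d')])]))
E
```

```text
7.5 [ 462.0101806  -294.19701343  322.23311181] [ 7.08205738e-01 -7.06005926e-01  3.88226939e-04 -3.39137396e-04] [ 461.22854381 -361.45050704  290.60301876]
```

View pics/m1.png

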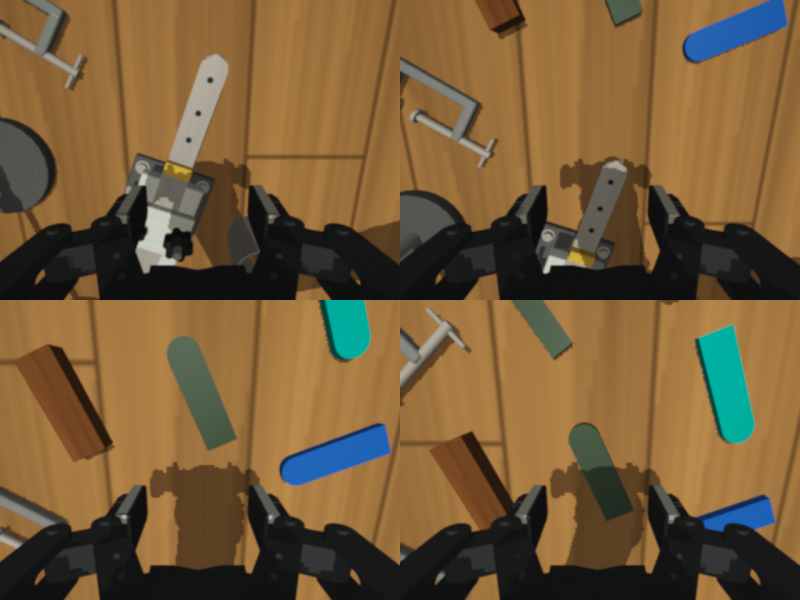

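Wrist views (composite): tang in a from butt (213,60) to bolster (177,170), and in b from butt (613,165) to bolster (580,258). The large scale is in c at (203,392) with its square end at (222,445), and in d at (602,472). The colours confirm dark green-grey micarta beside blue, teal and brown.

```bash
cat > seg.py <<'E'
from h import *;import pickle
np.set_printoptions(precision=1,suppress=True)
L=lambda n:(cv2.imread(f'pics/w{n}.png'),pickle.load(open(f'pics/w{n}.pkl','rb')))
def comp(mask,p):
    mask=cv2.morphologyEx(mask.astype(np.uint8),cv2.MORPH_OPEN,np.ones((3,3)))
    n,l=cv2.connectedComponents(mask);m=(l==l[p[1],p[0]]).astype(np.uint8) if l[p[1],p[0]] else mask*0
    c=max(cv2.findContours(m,0,1)[0],key=cv2.contourArea);return m,c[:,0].astype(float)
def plane(m,pts,z): return np.array([onz(m,p,z)[:2] for p in pts])
def scale(im):
    h=cv2.cvtColor(im,cv2.COLOR_BGR2HSV).astype(int);return (h[...,0]>35)&(h[...,0]<90)&(h[...,1]<130)&(h[...,2]>25)
def tang(im):
    h=cv2.cvtColor(im,cv2.COLOR_BGR2HSV).astype(int);return (h[...,1]<75)&(h[...,2]>85)
E
python3 - <<'E'
from seg import *
out=[]
for n,f,p,zs in [('c',scale,(284,120),(6,12,18)),('d',scale,(284,230),(6,12,18)),('a',tang,(275,160),(80,89.5,97)),('b',tang,(288,300),(80,89.5,97))]:
    im,m=L(n);print(n,cv2.cvtColor(im,cv2.COLOR_BGR2HSV)[p[1],p[0]])
    k,c=comp(f(im),p);cv2.drawContours(im,[c.astype(np.int32)],-1,(0,0,255),1)
    y0,x0=max(p[1]-110,0),p[0]-140;out.append(cv2.resize(im[y0:y0+210,x0:x0+280],(400,300)))
    for z in zs:
        r=cv2.minAreaRect(plane(m,c,z).astype(np.float32));print(n,z,np.array(r[0]),np.array(r[1]),round(r[2],1))
cv2.imwrite('pics/m2.png',np.vstack([np.hstack(out[:2]),np.hstack(out[2:])]))
E
```

```text
c [54 54 99]
c 6 [ 458.7 -256. ] [ 35.1 124.1] 24.0
c 12 [ 458.8 -256.3] [ 34.3 121.5] 24.0
c 18 [ 458.8 -256.6] [ 33.6 118.9] 24.0
d [57 60 85]
d 6 [ 458.7 -255.1] [ 35.9 125.2] 24.2
d 12 [ 458.7 -257.3] [ 35.2 122.5] 24.2
d 18 [ 458.8 -259.5] [ 34.4 119.9] 24.2
a [19 29 71]Traceback (most recent call last):
  File "<stdin>", line 5, in <module>
  File "seg.py", line 7, in comp
    c=max(cv2.findContours(m,0,1)[0],key=cv2.contourArea);return m,c[:,0].astype(float)
ValueError: max() iterable argument is empty
```

```bash
python3 - <<'E'
from seg import *
out=[]
for n,p,zs in [('a',(272,176),(80,89.5,97)),('b',(273,308),(80,89.5,97))]:
    im,m=L(n);h=cv2.cvtColor(im,cv2.COLOR_BGR2HSV);v=h[p[1],p[0]];print(n,v)
    k,c=comp((h[...,1]<70)&(h[...,2]>v[2]-25),p)
    d=im.copy();cv2.drawContours(d,[c.astype(np.int32)],-1,(0,0,255),1)
    y0,x0=p[1]-110,p[0]-100;out.append(cv2.resize(d[y0:y0+210,x0:x0+140],(400,600)))
    for z in zs:
        r=cv2.minAreaRect(plane(m,c,z).astype(np.float32));print(n,z,np.array(r[0]),np.array(r[1]),round(r[2],1))
cv2.imwrite('pics/m2.png',np.hstack(out))
E
```

```text
a [ 20  29 174]
a 80 [468.5  15.5] [121.3  29. ] 70.3
a 89.5 [468.5  14.4] [117.1  28. ] 70.3
a 97 [468.6  13.5] [113.7  27.2] 70.3
b [21 37 97]
b 80 [467.9  18.6] [123.1  30. ] 70.0
b 89.5 [468.   13.5] [118.8  29. ] 70.0
b 97 [468.1   9.5] [115.4  28.1] 70.0
```

View pics/m2.png

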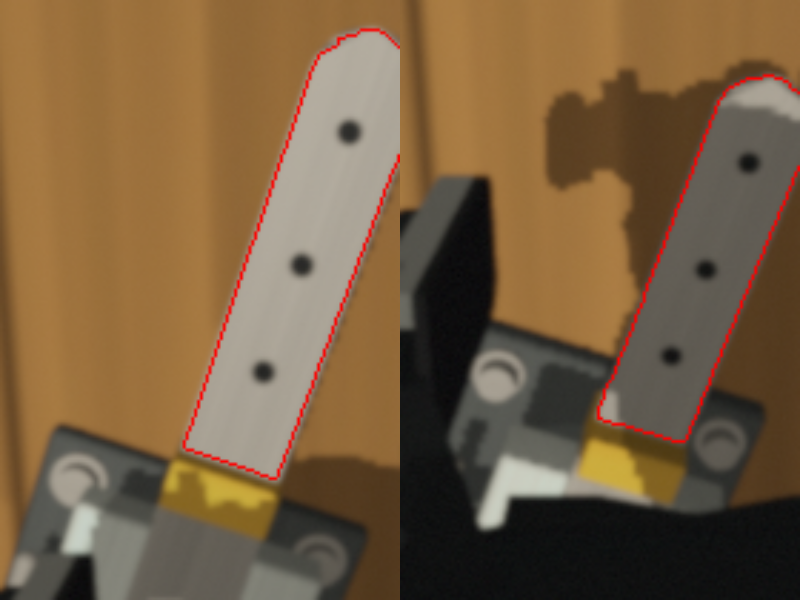

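Tang: centre (468.3, 14), knife yaw -0.346 rad, and the two views agree at z≈88–90. Scale: centre (458.7, -256.5), yaw 0.42, and the views agree at z≈9–12. Descending on the scale.

Emit:
move_arm(fingers=[58,58,58,58,58,58,58,58,58], travel=[[-13,1,30],[-26,2,60],[-38,3,85],[-38,3,100],[-38,3,115],[-38,3,128],[-38,3,138],[-38,3,147],[-38,3,147]], dr=[[0,0,-0.14],[0,0,-0.28],[0,0,-0.418],[0,0,-0.418],[0,0,-0.418],[0,0,-0.418],[0,0,-0.418],[0,0,-0.418],[0,0,-0.418]])

```text
clock: 8.45
position: [458.5, -256.1, 173.9]
ee_rot: [0.839, -0.543, -0.001, 0.0]
contact_force: [-0.4, 0.1, 0.0]
gripper_width: 58.2
grasp_force: 0.0
```

Emit:
move_arm(fingers=[30,30,30,30,30,30,30,30], travel=[[0,0,0],[0,0,0],[0,0,0],[0,0,0],[0,0,0],[0,0,0],[0,0,0],[0,0,0]], dr=[[0,0,0],[0,0,0],[0,0,0],[0,0,0],[0,0,0],[0,0,0],[0,0,0],[0,0,0]])

```text
clock: 9.25
position: [459.0, -256.8, 175.6]
ee_rot: [0.839, -0.544, 0.001, -0.0]
contact_force: [-0.9, 1.9, 5.8]
gripper_width: 34.0
grasp_force: 60.5
```

Emit:
move_arm(fingers=[30,30,30,30,30,30,30,30], travel=[[0,0,-8],[0,0,-20],[0,0,-40],[0,0,-70],[0,0,-100],[0,0,-130],[0,0,-150],[0,0,-150]], dr=[[0,0,0],[0,0,0],[0,0,0],[0,0,0],[0,0,0],[0,0,0],[0,0,0],[0,0,0]])

```text
clock: 10.05
position: [459.1, -257.0, 328.6]
ee_rot: [0.839, -0.544, 0.004, -0.001]
contact_force: [-0.1, 0.8, -1.2]
gripper_width: 34.4
grasp_force: 59.9
```

```bash
python3 cap.py e; python3 - <<'E'
from h import *
im=cv2.imread('pics/we.png');s=arm.get_image('side')[...,::-1]
cv2.imwrite('pics/side1.png',s)
q=proj(arm.camera_model('side'),[459,-257,160]).astype(int);print(q)
c=s[max(q[1]-75,0):q[1]+75,q[0]-100:q[0]+100]
cv2.imwrite('pics/m3.png',np.hstack([cv2.resize(im,(400,300)),cv2.resize(c,(400,300))]))
E
```

```text
10.05 [ 459.09800638 -257.01905076  328.62856683] [ 0.83932428 -0.54361674  0.00379513 -0.00109452] [ 486.33638356 -318.32917018  297.35477017]
[271 283]
```

View pics/m3.png

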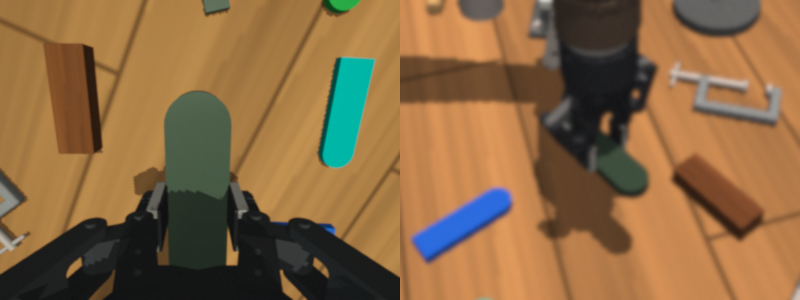

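```bash
cat > fit.py <<'E'
from seg import *;from scipy.optimize import least_squares;from scipy.spatial.transform import Rotation as R
def fit(n,pos,q):
    im,m=L(n);k,c=comp(scale(im),(280,190))
    Rt=R.from_quat(q).as_matrix()
    a=np.linspace(-np.pi/2,np.pi/2,60)
    # model in scale-top frame, tip along +x: straight sides s in [0,44], arc centred at 44
    def model(p):
        x0,y0,yaw,zt,pit=p
        s=np.linspace(10,44,40)
        O=np.r_[np.c_[s,0*s-18],np.c_[44+18*np.cos(a),18*np.sin(a)],np.c_[s[::-1],0*s+18]]
        X=np.c_[O,0*s[0]+np.zeros(len(O))]@R.from_euler('ZY',[yaw,pit]).as_matrix().T+[x0,y0,zt]
        W=X@Rt.T+pos;T=m['pose'];C=((W-T[:3,3])@T[:3,:3])*[1,-1,-1];u=C@m['intrinsics'].T;return u[:,:2]/u[:,2:]
    u0=model([0,0,0,162,0])
    pts=c+0.0;ymax=u0[0,1]-8;pts=pts[pts[:,1]<ymax]
    def res(p):
        u=model(p);d=np.full(len(pts),1e9)
        for i in range(len(u)-1):
            A,B=u[i],u[i+1];t=np.clip(((pts-A)@(B-A))/((B-A)@(B-A)),0,1);d=np.minimum(d,np.linalg.norm(pts-A-t[:,None]*(B-A),axis=1))
        return np.r_[d,(p-[0,0,0,162,0])/[30,10,1,8,.1]]
    # signed distance not needed: small residuals
    r=least_squares(res,[0,0,0,162,0],x_scale=[1,1,.02,1,.02],diff_step=1e-4);p=r.x
    print('x0 %.1f y0 %.1f yaw %.4f ztop %.1f pitch %.4f'%tuple(p),'rms',np.sqrt(np.mean(res(p)[:-5]**2)),len(pts))
    return p
E
python3 - <<'E'
from fit import *
fit('e',[459.098,-257.019,328.629],[0.83932428,-0.54361674,0.00379513,-0.00109452])
E
```

```text
fit.py:18: RuntimeWarning: invalid value encountered in divide
  A,B=u[i],u[i+1];t=np.clip(((pts-A)@(B-A))/((B-A)@(B-A)),0,1);d=np.minimum(d,np.linalg.norm(pts-A-t[:,None]*(B-A),axis=1))
Traceback (most recent call last):
  File "fit.py", line 21, in fit
    r=least_squares(res,[0,0,0,162,0],x_scale=[1,1,.02,1,.02],diff_step=1e-4);p=r.x
ValueError: Residuals are not finite in the initial point.
```

```bash
sed -i 's#,60)$#,62)[1:-1]#' fit.py; sed -i 's/,diff_step=1e-4//' fit.py; python3 - <<'E'
from fit import *
fit('e',[459.098,-257.019,328.629],[0.83932428,-0.54361674,0.00379513,-0.00109452])
E
```

```text
x0 -1.0 y0 0.4 yaw 0.0027 ztop 167.0 pitch -0.0873 rms 0.3342038270400843 284
```

```bash
sed -i 's/0\*s-18/0*s-17.65/;s/0\*s+18/0*s+17.65/;s/44+18\*np.cos(a),18\*/44+17.65*np.cos(a),17.65*/' fit.py; python3 - <<'E'
from fit import *
P,Q=[459.098,-257.019,328.629],[0.83932428,-0.54361674,0.00379513,-0.00109452]
fit('e',P,Q)
im,m=L('e');k,c=comp(scale(im),(280,190))
for y in range(130,340,15):
    xs=np.where(k[y])[0];print(y,xs.min() if len(xs) else 0,xs.max() if len(xs) else 0,end=' | ')
E
```

```text
x0 -0.5 y0 0.4 yaw 0.0027 ztop 164.3 pitch -0.0867 rms 0.3342427985649218 284
130 263 290 | 145 242 311 | 160 233 319 | 175 231 322 | 190 231 321 | 205 232 321 | 220 232 320 | 235 232 320 | 250 233 320 | 265 233 319 | 280 234 318 | 295 235 318 | 310 235 318 | 325 236 316 |
```

The wrist view shows the scale gripped at its middle, aligned, with its round end toward the camera at (198,92). The fit gives it centred within 1 mm and about level. Carrying it to a pose 20 mm back from the bolster and 20 mm above the tang.

Emit:
move_arm(fingers=[30,30,30,30,30,30,30,30,30,30], travel=[[-28,-13,0],[-56,-26,0],[-84,-39,0],[-112,-52,0],[-140,-65,0],[-168,-78,0],[-200,-92,0],[-227,-104,15],[-227,-104,30],[-227,-104,41]], dr=[[0,0,0.11],[0,0,0.22],[0,0,0.33],[0,0,0.44],[0,0,0.55],[0,0,0.66],[0,0,0.767],[0,0,0.767],[0,0,0.767],[0,0,0.767]])

```text
clock: 11.15
position: [460.0, -6.5, 281.6]
ee_rot: [-0.575, 0.818, 0.001, -0.002]
contact_force: [-0.1, 0.6, 0.0]
gripper_width: 34.3
grasp_force: 59.9
```

Emit:
move_arm(fingers=[30,30,30,30], travel=[[0,0,0],[0,0,0],[0,0,0],[0,0,0]], dr=[[0,0,0],[0,0,0],[0,0,0],[0,0,0]])

```text
clock: 11.55
position: [461.0, -7.5, 284.2]
ee_rot: [-0.574, 0.819, -0.0, 0.001]
contact_force: [0.5, 0.2, -0.2]
gripper_width: 33.9
grasp_force: 59.9
```

```bash
python3 cap.py f; python3 - <<'E'
from h import *
im=cv2.imread('pics/wf.png');s=arm.get_image('side')[...,::-1];t=arm.get_image('top')[...,::-1]
print(arm.read_state()['position'],arm.read_state()['contact_force'])
q=proj(arm.camera_model('side'),[470,20,110]).astype(int);print(q)
c=s[q[1]-60:q[1]+60,q[0]-80:q[0]+80]
cv2.imwrite('pics/m4.png',np.hstack([cv2.resize(im,(400,300)),cv2.resize(c,(400,300),interpolation=cv2.INTER_CUBIC)]))
E
```

```text
11.55 [460.98838932  -7.45636444 284.24727138] [-5.74478557e-01  8.18519401e-01 -2.14135002e-04  5.76583356e-04] [436.64414031 -70.60032429 252.56751598]
[460.84845298  -7.27926206 284.13628471] [-0.5969298   0.10115219 -0.33137924]
[248 218]
```

View pics/m4.png

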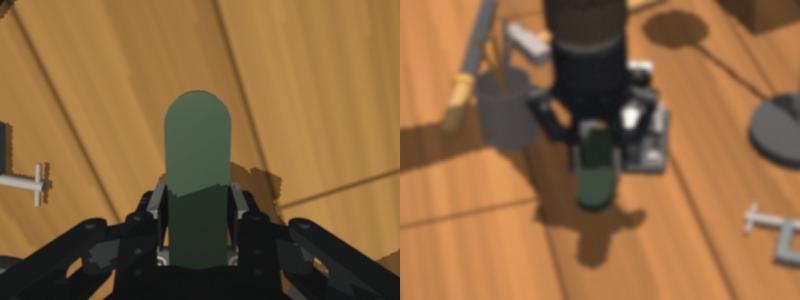

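The scale is held over the tang, aligned with it and covering it from above; the brass shows just ahead of the square end at (600,125). Lowering.

Emit:
move_arm(fingers=[30,30,30,30,30], travel=[[0,0,8],[0,0,14],[0,0,17],[0,0,18],[0,0,18]], dr=[[0,0,0],[0,0,0],[0,0,0],[0,0,0],[0,0,0]])

```text
clock: 12.2
position: [460.8, -7.0, 265.5]
ee_rot: [-0.575, 0.818, 0.0, -0.0]
contact_force: [-0.7, 0.4, -1.9]
gripper_width: 34.1
grasp_force: 60.0
```

Emit:
move_arm(fingers=[30,30,30], travel=[[0,0,1],[0,0,1],[0,0,1]], dr=[[0,0,0],[0,0,0],[0,0,0]])

```text
clock: 12.5
position: [461.0, -7.0, 265.1]
ee_rot: [-0.575, 0.818, -0.0, 0.0]
contact_force: [-1.2, -0.1, 2.4]
gripper_width: 34.4
grasp_force: 60.3
```

Emit:
move_arm(fingers=[30,30,30], travel=[[0,0,1],[0,0,1],[0,0,1]], dr=[[0,0,0],[0,0,0],[0,0,0]])

```text
clock: 12.8
position: [460.9, -7.0, 265.1]
ee_rot: [-0.575, 0.818, -0.0, 0.0]
contact_force: [-3.4, 1.6, 10.7]
gripper_width: 34.7
grasp_force: 61.2
```

Emit:
move_arm(fingers=[30,30,30,30,30,30], travel=[[0,0,1],[0,0,1],[0,0,1],[0,0,-0.5],[0,0,-0.5],[0,0,-0.5]], dr=[[0,0,0],[0,0,0],[0,0,0],[0,0,0],[0,0,0],[0,0,0]])

```text
clock: 13.4
position: [461.0, -6.9, 265.1]
ee_rot: [-0.575, 0.818, -0.0, 0.0]
contact_force: [-3.0, 1.6, 8.9]
gripper_width: 34.0
grasp_force: 61.0
```

```bash
python3 - <<'E'
from h import *
s=arm.read_state();print(s['contact_force'],s['wrist_torque'],s['position'])
E
```

```text
[-2.95707438  1.57904826  8.93699415] [ 0.42420695  0.86172134 -0.03494909] [460.99996915  -6.92342015 265.06745296]
```

Emit:
move_arm(fingers=[30,30,30,30,30,30,30], travel=[[-3,0,0],[-6,0,0],[-9,0,0],[-12,0,0],[-14,0,0],[-16,0,0],[-16,0,0]], dr=[[0,0,0],[0,0,0],[0,0,0],[0,0,0],[0,0,0],[0,0,0],[0,0,0]])

```text
clock: 14.1
position: [466.2, 7.2, 265.0]
ee_rot: [-0.575, 0.818, -0.001, -0.001]
contact_force: [-2.8, -4.8, 9.8]
gripper_width: 33.7
grasp_force: 61.1
```

Emit:
move_arm(fingers=[30,30,30,30], travel=[[0,0,-0.7],[-1,0,-0.7],[-1,0,-0.7],[-1,0,-0.7]], dr=[[0,0,0],[0,0,0],[0,0,0],[0,0,0]])

```text
clock: 14.5
position: [466.6, 8.6, 265.1]
ee_rot: [-0.575, 0.818, -0.0, -0.0]
contact_force: [-2.0, -3.9, 5.8]
gripper_width: 34.0
grasp_force: 60.7
```

Emit:
move_arm(fingers=[30,30,30], travel=[[-1,0,0],[-1,0,0],[-1,0,0]], dr=[[0,0,0],[0,0,0],[0,0,0]])

```text
clock: 14.8
position: [466.9, 9.7, 265.1]
ee_rot: [-0.575, 0.818, -0.0, -0.0]
contact_force: [-0.5, -4.0, 5.4]
gripper_width: 34.4
grasp_force: 60.7
```

Emit:
move_arm(fingers=[30,30,30], travel=[[-1,0,0],[-1,0,0],[-1,0,0]], dr=[[0,0,0],[0,0,0],[0,0,0]])

```text
clock: 15.1
position: [467.2, 10.6, 265.1]
ee_rot: [-0.575, 0.818, -0.0, -0.0]
contact_force: [-1.2, -4.1, 6.1]
gripper_width: 34.1
grasp_force: 60.7
```

Emit:
move_arm(fingers=[30,30,30], travel=[[-1,0,0],[-1,0,0],[-1,0,0]], dr=[[0,0,0],[0,0,0],[0,0,0]])

```text
clock: 15.4
position: [467.6, 11.5, 265.1]
ee_rot: [-0.575, 0.818, -0.0, -0.0]
contact_force: [-0.5, -3.4, 5.2]
gripper_width: 34.1
grasp_force: 60.7
```

Emit:
move_arm(fingers=[30,30,30], travel=[[-0.7,0,0],[-0.7,0,0],[-0.7,0,0]], dr=[[0,0,0],[0,0,0],[0,0,0]])

```text
clock: 15.7
position: [467.7, 12.0, 265.1]
ee_rot: [-0.575, 0.818, -0.0, -0.001]
contact_force: [-0.8, -5.7, 5.7]
gripper_width: 34.3
grasp_force: 60.7
```

Emit:
move_arm(fingers=[30,30,30], travel=[[-0.7,0,0],[-0.7,0,0],[-0.7,0,0]], dr=[[0,0,0],[0,0,0],[0,0,0]])

```text
clock: 16.0
position: [467.9, 12.2, 265.1]
ee_rot: [-0.575, 0.818, -0.0, -0.001]
contact_force: [-1.8, -8.3, 6.6]
gripper_width: 34.0
grasp_force: 60.8
```

Emit:
move_arm(fingers=[30,30,30], travel=[[-0.4,0,0],[-0.4,0,0],[-0.4,0,0]], dr=[[0,0,0],[0,0,0],[0,0,0]])

```text
clock: 16.3
position: [467.9, 12.4, 265.1]
ee_rot: [-0.575, 0.818, -0.001, -0.002]
contact_force: [-0.8, -9.8, 6.6]
gripper_width: 34.0
grasp_force: 60.8
```

Emit:
move_arm(fingers=[30,30,30,30], travel=[[-0.8,0,0],[-0.8,0,0],[-0.8,0,0],[-0.8,0,0]], dr=[[0,0,0],[0,0,0],[0,0,0],[0,0,0]])

```text
clock: 16.7
position: [468.0, 12.6, 265.1]
ee_rot: [-0.575, 0.818, -0.001, -0.002]
contact_force: [-1.7, -12.5, 6.2]
gripper_width: 34.2
grasp_force: 60.8
```

```bash
python3 cap.py g; python3 - <<'E'
from fit import *
st=arm.read_state();print(st['contact_force'],st['wrist_torque'])
for n,q,p in [('f',[-5.74478557e-01,8.18519401e-01,-2.14135002e-04,5.76583356e-04],[460.988,-7.456,284.247]),('g',st['ee_rot'],st['position'])]: fit(n,p,q)
im=cv2.imread('pics/wg.png');s=arm.get_image('side')[...,::-1]
c=s[155:255,180:313]
cv2.imwrite('pics/m5.png',np.hstack([cv2.resize(im,(400,300)),cv2.resize(c,(400,300),interpolation=cv2.INTER_CUBIC)]))
E
```

```text
16.7 [468.03158063  12.57857261 265.07365179] [-5.74997800e-01  8.18151268e-01 -7.65499935e-04 -2.33392096e-03] [443.67136296 -50.7167641  233.75809062]
[ -0.5 -11.9   7.4] [-3.5  0.  -0. ]
x0 0.2 y0 1.7 yaw -0.0029 ztop 165.3 pitch -0.0546 rms 0.35428274997934894 290
x0 0.3 y0 1.6 yaw -0.0022 ztop 165.3 pitch -0.0570 rms 0.361118334144483 290
```

View pics/m5.png

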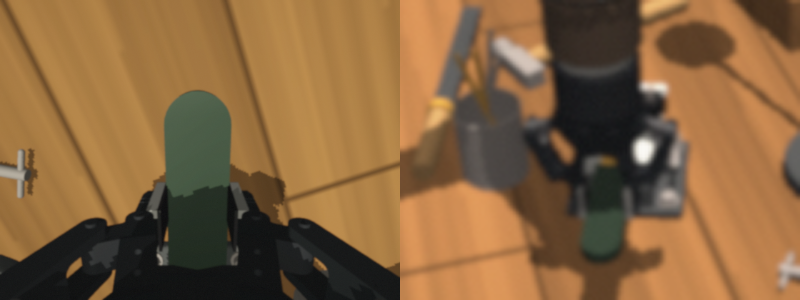

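The scale is flush against the brass (600,160), lying along the tang. The wrench shows the press centred under the tool, so it lies flat. Holding the push at about 12 N.

Emit:
move_arm(fingers=[30,30,30,30,30,30,30,30,30,30], travel=[[0,0,0],[0,0,0],[0,0,0],[0,0,0],[0,0,0],[0,0,0],[0,0,0],[0,0,0],[0,0,0],[0,0,0]], dr=[[0,0,0],[0,0,0],[0,0,0],[0,0,0],[0,0,0],[0,0,0],[0,0,0],[0,0,0],[0,0,0],[0,0,0]])

```text
clock: 17.8
position: [468.0, 12.6, 265.1]
ee_rot: [-0.575, 0.818, -0.001, -0.002]
contact_force: [-1.0, -11.7, 6.4]
gripper_width: 34.3
grasp_force: 60.8
```

Emit:
move_arm(fingers=[30,30,30,30,30,30,30,30,30,30], travel=[[0,0,0],[0,0,0],[0,0,0],[0,0,0],[0,0,0],[0,0,0],[0,0,0],[0,0,0],[0,0,0],[0,0,0]], dr=[[0,0,0],[0,0,0],[0,0,0],[0,0,0],[0,0,0],[0,0,0],[0,0,0],[0,0,0],[0,0,0],[0,0,0]])

```text
clock: 18.8
position: [468.1, 12.6, 265.1]
ee_rot: [-0.575, 0.818, -0.001, -0.002]
contact_force: [-0.3, -12.5, 6.1]
gripper_width: 33.9
grasp_force: 60.8
```

Emit:
move_arm(fingers=[30,30,30,30,30,30,30,30,30,30], travel=[[0,0,0],[0,0,0],[0,0,0],[0,0,0],[0,0,0],[0,0,0],[0,0,0],[0,0,0],[0,0,0],[0,0,0]], dr=[[0,0,0],[0,0,0],[0,0,0],[0,0,0],[0,0,0],[0,0,0],[0,0,0],[0,0,0],[0,0,0],[0,0,0]])

```text
clock: 19.8
position: [468.1, 12.6, 265.1]
ee_rot: [-0.575, 0.818, -0.001, -0.002]
contact_force: [-0.9, -12.3, 7.7]
gripper_width: 34.4
grasp_force: 60.8
```

Emit:
move_arm(fingers=[30,30,30,30,30,30,30,30,30,30], travel=[[0,0,0],[0,0,0],[0,0,0],[0,0,0],[0,0,0],[0,0,0],[0,0,0],[0,0,0],[0,0,0],[0,0,0]], dr=[[0,0,0],[0,0,0],[0,0,0],[0,0,0],[0,0,0],[0,0,0],[0,0,0],[0,0,0],[0,0,0],[0,0,0]])

```text
clock: 20.8
position: [468.1, 12.6, 265.1]
ee_rot: [-0.575, 0.818, -0.001, -0.002]
contact_force: [-0.2, -11.8, 6.7]
gripper_width: 34.2
grasp_force: 60.8
```

```bash
python3 -c "
from bench import arm
print(arm.job_done())"
```

```text
the job is handed in; nothing more can be done
None
```

The job is handed in: the lamp is swung about 34 cm clear of the bolster, and the larger scale lies flat on the tang against the bolster, still held there with about 12 N measured at the wrist for over 4 s (I estimate 7–8 N of that reaches the bolster).

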